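# Gauge a bearing bracket and show it to the inspection camera

### The arm

A 6-joint arm with a two-finger parallel gripper is mounted at the origin on the work surface. World frame = base frame: x ahead of the robot, y to its left, z up, the work surface at z = 0. Lengths are in mm, angles in rad, forces in N, time in s.
With the tool pointing down it reaches from about 400 to 925 mm from the base axis. Payload 12.5 kg.
Tool frame: the origin (TCP) lies on the front face of the gripper's body, between the roots of the fingers; the fingertips stand 78 mm ahead of it and the grasp point (between the pads) lies 59 mm ahead of it (env.nose_length is the distance from the TCP to the fingertips, in mm); z points along the fingers, y is the line along which they close (so a half turn about z gives the same grasp; the last joint's range is limited). The gripper opens to 95 mm and grips with 3 to 60 N. Pads are 20 mm wide; open, the fingers measure 119 mm over their backs; the gripper's body (75 mm by 180 mm) begins 59 mm behind the grasp point.
Start: joints at [-1.216, 0.491, 1.559, -0, 1.092, -0.106], TCP at [277.937, -559.811, 292.261] pointing down, gripper open.
Joint ranges: [-3.1, 3.1], [-0.84, 2.19], [0.05, 2.79], [-1.13, 4.28], [0.06, 2.93], [-2.69, 2.69]. Speed limits (rad/s): [2.22, 2.22, 2.79, 3.14, 3.14, 3.14].

### API

Orientations are given as [roll, pitch, yaw] about the fixed x, y, z axes, in that order (R = Rz(yaw) Ry(pitch) Rx(roll)).
In Python, from cell import env gives the robot as it stands.
- The arm moves only by the tool jog_arm, never from a script. Its argument "motion" is a list of rows, each a list of 7 numbers: the turn, a rotation vector about the tool's x, y, z in degrees, then the shift along the tool's x, y, z in mm, then the finger opening in mm, from 0 to 95.1. In form: [[wx, wy, wz, x, y, z, hand], ...]. A call has 1 to 10 rows; each row shifts and turns the commanded pose from where the row before left it, along the tool's axes as they then stand; what a row does not reach is not made up. A row lasts 1/8 s, in which the tool goes at most 62.5 mm and 10.7 degrees, less where a joint would pass 70% of its speed; a pose out of reach is approached as far as the arm can. A call is refused whole if a number of a shift passes 62.5 or a number of a turn 10.7, either way. A call with a gripper value outside its range is refused whole. The fingers move at their own pace and stop on an object; the grip force is fixed at half the most. Time passes only in rows, so rows that do not move let the fingers close. It gives the time, the measured TCP pose, the force, the opening and the grip force at its end, in the units of the state.
- env.state(): the state, without advancing time (a new reading comes with each control period).
- env.read_camera(name): name is "scene" or "top" or "wrist"; returns a dict with "color" (384x512x3 uint8, red, green, blue), "z_map" (384x512 float32, mm along the optical axis (not along the pixel's ray), 0 where there is no reading), "camera_matrix" (3x3 intrinsics, pixels), "world_to_cam" (4x4, takes a point from world to camera coordinates). Camera axes: x right, y up, looking along -z (the intrinsics and any distortion apply to the point x, -y, -z); pixel columns grow to the right and rows downward; lengths in mm; the calibration is good to about 2 mm. The wrist camera is an equidistant fisheye: a pixel r from the principal point sees the ray r / f radians off the axis. A picture is of the moment at which its call begins.
- env.job_done(): hands the job in; it is judged then, once.
Trained networks look in the newest picture that a camera, given by its name, has taken for a name from the list of things; names that differ only in an ending like _2 or _b are one class to them, and where a whole thing is asked for, a point or a joint stands for the part that bears it (a point fixed in the world has none). Each returns a list of dicts, best first, with "score" (0 to 1); they miss things now and then, are a little off and sometimes report something else, mostly with a low value. They report only what shows in the picture. A call takes as long as a camera call.
- env.recognise(camera, thing): "location" ([column, row] in pixels, amid what is visible of it).
The state is a dict: "t": time; "joints": joint angles; "qvel": joint speeds; "tau": joint torques, N m; "eef_pos": TCP position; "tcp_rot": TCP orientation; "ft_force": force on the tool from outside, world axes, zero at the start; "moment": the same for the moment, N m; "opening": opening from 0.0 (shut) to 1.0 (fully open); "grip_force": force on a finger pad.
Only numpy, scipy, OpenCV 4.12 (cv2) and the standard library are available. Lean on these libraries where they do the work, as an engineer would, in place of code of your own. Each camera call takes 0.05 s, during which the arm holds its last target. There are 200 camera calls.

### The job

Take the largest of the three plug gauges from the wooden stand and push it fully home, collar flush, into the bore of the bearing bracket while the bracket lies in its nest on the fixture plate. Then take hold of the bracket itself, lift it out with the gauge still home in it and present it to the inspection camera: level, the bore's mouth at lens height, straight in front of the lens and about 110 mm away, the bracket pointing squarely at the lens with its gauge end first. Finish while holding it still there, without touching the camera or disturbing anything else on the bench.

Things in the scene. Friction and masses are not known exactly. Their poses are not given: they have to be found in the camera images.
- gauge: the largest of three steel plug gauges in the wooden stand. Origin at the centre of the shank's lower tip, z towards the handle. From the tip: shank 9 mm diameter and 20 mm long (its first 6 mm taper out from 5 mm), collar 20 mm diameter from 20 to 24 mm, round knurled handle 16 mm diameter from 24 mm to the end at 70 mm. 0.06 kg
- gauge_collar (a point): the centre of the collar's underside on the large gauge, 20 mm above its tip; axes as the gauge
- bracket: aluminium bearing bracket, 100 (x) by 44 mm (y), loose in one of the two nests. Origin at the centre of its underside, which lies 12 mm above the bench. Upright web at the -x end, x from -50 to -38 mm, 44 mm wide, 64 mm tall, low gussets up to 26 mm at its foot; thin foot 10 mm thick; thick bored housing at the +x end, x from 14 to 50 mm, 22 mm high. z up. About 0.25 kg
- bracket_bore (a point): the mouth of the bracket's vertical bore, in the middle of the housing's top (x = 32 mm, y = 0, z = 22 mm in the bracket). The bore is 10 mm diameter and goes straight through the housing, 22 mm deep; the gauge's shank slides in until its collar rests on the housing's top. Axes as the bracket
- bracket_web (a point): the place to grip the bracket: the middle of the web's thickness and width, 50 mm above the underside, 14 mm below the web's top edge; 76 mm behind the bore. Pinch across the 12 mm thickness, along the bracket's x. Axes as the bracket
- fixture: fixed aluminium fixture plate 190 x 230 x 12 mm. Origin at the centre of its underside. Two nests side by side, centred at y = -52 and y = +52 mm, each of low steel strips that rise 6 mm above the plate round the part with 1.5 mm play: the part lifts straight out. The bracket may lie in either; its axes are those of the plate
- stand: fixed wooden gauge stand 160 x 50 x 32 mm, origin at the centre of its underside; three 12 mm holes in a row along its x at -50, 0 and +50 mm, 24 mm deep. Each gauge hangs in its hole with the collar resting on the top; any gauge may be in any hole
- lens (a point): centre of the front glass of the inspection camera at the left of the bench: a level tube 40 mm in diameter on a black carriage on a steel column. x points straight out of the lens along its line of sight, level; z is up. 190 to 290 mm above the bench; the carriage is stiff. The tube reaches back 110 mm; the column (16 mm diameter, 380 mm tall) stands 130 mm behind this point
- camera_stand: the camera's fixed steel base, 150 x 100 x 14 mm, origin at the centre of its underside; the lens looks along its x, 75 mm ahead of the origin; the column stands on it at x = -55 mm
- plain_angle: bystander: plain aluminium angle in the other nest, 100 x 44 mm, web only 36 mm tall, no housing and no bore; same axes as the bracket. Leave alone
- gauge_mid: bystander: middle plug gauge in the stand, handle 12 mm diameter, its top 40 mm above the stand. Leave alone
- gauge_small: bystander: smallest plug gauge in the stand, handle 9 mm diameter, its top 30 mm above the stand. Leave alone
- tape: bystander: roll of tape 90 mm diameter, 24 mm high, lying flat
- screwdriver: bystander: screwdriver 200 mm long, handle 26 mm thick, lying
- caliper: bystander: digital caliper 230 mm long, 13 mm high, lying
- jar: bystander: clear jar 60 mm diameter, 75 mm high

How it is judged:
By the outcome, as a careful person would: the job done as asked, in the order asked, and still so for the second after the job is handed in, while the arm keeps its last pose, push and grip.
It also fails if it takes over 54 s, if anything falls off the work surface, if the arm or the gripper's body presses on something with over 40 N, if the wrist force passes 120 N, or if a joint passes its speed limit or range.

## Working session

There is one attempt and no reset: what is moved stays moved. The work goes in short steps, Python scripts to look and compute and a tool call to move; the robot and the scene stay as the last step left them, time stands still between calls to the robot, and variables do not carry over. Pictures are saved under pics/ and viewed, at most 10 in all, crops included, and the job is handed in when it is done.

Besides the shell and the picture viewer there is one more tool, called after ">>>" as a command line: name --pt "numbers of a row" for each row, then --argument value for the rest. jog_arm: Moves the arm, as the interface text tells. Its arguments: {"type":"object","properties":{"motion":{"type":"array"}},"required":["motion"]}

```bash
ls; mkdir -p pics
cat > h.py <<'E'
from cell import env
import numpy as np, cv2
from scipy.spatial.transform import Rotation as Ro
def pix(cam,u,v,d):  # pixel + z depth -> world
    K=cam["camera_matrix"];x=(u-K[0,2])/K[0,0]*d;y=(v-K[1,2])/K[1,1]*d
    return (np.linalg.inv(cam["world_to_cam"])@[x,-y,-d,1])[:3]
def cloud(cam):
    K=cam["camera_matrix"];d=cam["z_map"];v,u=np.mgrid[:d.shape[0],:d.shape[1]]
    P=np.stack([(u-K[0,2])/K[0,0]*d,-(v-K[1,2])/K[1,1]*d,-d,np.ones_like(d)],-1)
    return (P@np.linalg.inv(cam["world_to_cam"]).T)[...,:3]
def proj(cam,p):
    K=cam["camera_matrix"];c=cam["world_to_cam"]@np.r_[p,1];return K[0,0]*c[0]/-c[2]+K[0,2],K[1,1]*c[1]/c[2]+K[1,2]
E
python3 - <<'E'
from h import *
np.set_printoptions(precision=1,suppress=True)
print(env.state()); 
ims=[]
for n in("scene","top"):
    c=env.read_camera(n);cv2.imwrite(f"pics/{n}.png",c["color"][...,::-1]);np.savez(f"{n}.npz",**c)
    C=cloud(c); print(n,c["camera_matrix"].tolist(),np.linalg.inv(c["world_to_cam"])[:3,3])
    for t in("gauge","gauge_collar","bracket","bracket_bore","bracket_web","fixture","stand","lens","camera_stand","plain_angle","gauge_mid","gauge_small"):
        for r in env.recognise(n,t)[:2]:
            u,v=r["location"];d=c["z_map"][int(round(v)),int(round(u))];print(t,round(r["score"],2),np.array([u,v]),pix(c,u,v,d) if d else None)
E
```

```text
pics
{'t': 0.0, 'joints': array([-1.2,  0.5,  1.6, -0. ,  1.1, -0.1]), 'qvel': array([-0.,  0., -0.,  0.,  0., -0.]), 'tau': array([ -0. , -61.3, -25.8,   0.1,   0. ,  -0. ]), 'eef_pos': array([ 277.9, -559.7,  291.6]), 'tcp_rot': array([-3.1, -0. ,  0.5]), 'ft_force': array([-0.1, -0.1, -0.9]), 'moment': array([ 0.,  0., -0.]), 'grip_force': 0.0, 'opening': 1.0000886418558455}
scene [[369.38798733719784, 0.0, 256.5300159513809], [0.0, 369.38798733719784, 193.0711977686062], [0.0, 0.0, 1.0]] [ 983.7 -385.2  720.3]
gauge 0.4 [261.8 226.2] [575.5  97.2  58. ]
gauge_collar 0.63 [259.1 224.3] [550.7 115.7  33.5]
gauge_collar 0.4 [153.1 323.8] [ 565.6 -231.5   23.4]
bracket 0.95 [151.6 324.2] [ 563.2 -233.8   22.2]
bracket_bore 0.82 [151.8 326.7] [ 568.3 -237.    22.7]
bracket_web 0.63 [152.6 326.2] [ 568.5 -235.2   22.4]
stand 0.65 [262.9 235.9] [581.9  94.3  29.7]
lens 0.63 [333.6 103.4] [532.  448.5 236.9]
camera_stand 0.79 [337.4 120.4] [513.1 522.8 144.3]
camera_stand 0.53 [152.  329.9] [ 575.3 -241.3   24.4]
plain_angle 0.81 [186.  295.5] [ 564.9 -143.5   23.2]
gauge_small 0.49 [285.3 232.4] None
top [[418.9102666624761, 0.0, 253.11100135397444], [0.0, 418.9102666624761, 191.1066981308351], [0.0, 0.0, 1.0]] [ 388.2   99.8 1431.2]
gauge 0.21 [350.4 197.5] [ 574.8 -239.2   22.2]
bracket 0.6 [352.1 197.8] [ 573.3 -243.8   26.7]
bracket 0.53 [133.7 205.2] [507.2 433.3 236.3]
bracket_bore 0.81 [350.  197.9] [ 573.4 -237.8   22. ]
bracket_web 0.86 [352.  196.8] [ 578.  -245.9   17.1]
fixture 0.73 [333.7 200.6] [ 563.6 -183.9   14.2]
stand 0.72 [245.5 194.2] [575.1 117.3  31.2]
stand 0.56 [321.3 200.1] [ 563.1 -140.2   22.4]
lens 0.69 [114.8 199.6] [521.  486.  243.7]
camera_stand 0.65 [352.5 197.4] [ 576.  -247.6   16.8]
camera_stand 0.57 [133.8 204.7] [508.6 433.1 236.5]
plain_angle 0.66 [320.5 198.3] [ 568.9 -137.    24.8]
gauge_small 0.71 [180.9 260.2] [351.3 316.   78.5]
```

Run:
```python
import cv2
a=cv2.imread("pics/scene.png");b=cv2.imread("pics/top.png")
cv2.imwrite("pics/s1.png",cv2.resize(a,(800,600),interpolation=cv2.INTER_CUBIC))
cv2.imwrite("pics/t1.png",cv2.resize(b[110:310,80:400],(800,500),interpolation=cv2.INTER_CUBIC))
```

```text
(no output)
```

View pics/s1.png

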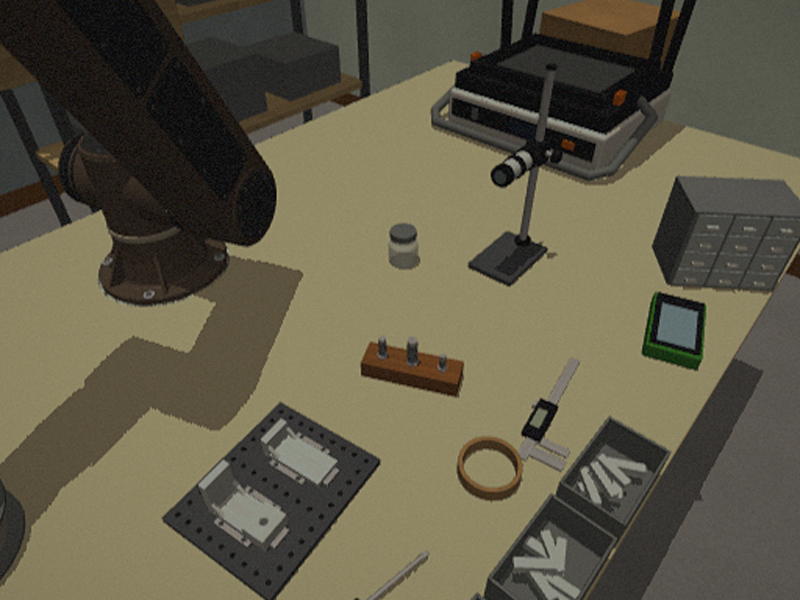

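View pics/t1.png

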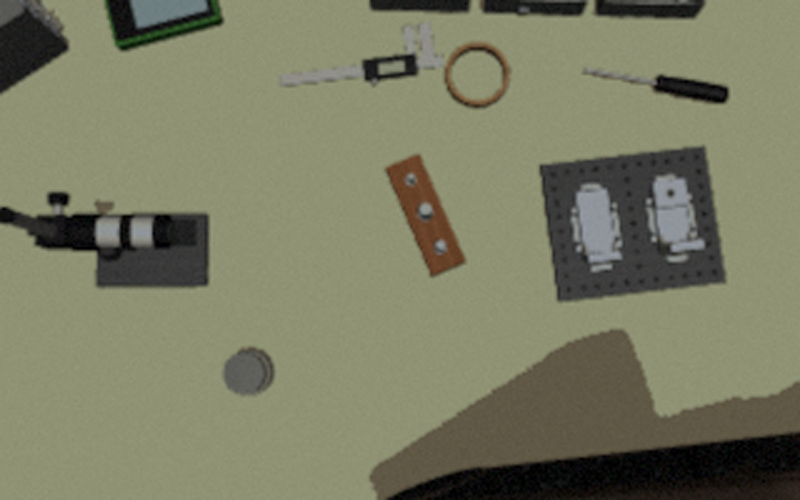

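The scene view shows the bracket in the right nest of the plate (bore at about (263,520)). The large gauge is in the middle of the stand at (411,345), and the camera looks towards -y. The top crop agrees: bore (671,192), large gauge (426,210), lens end near (195,230).

Run:
```python
from h import *
np.set_printoptions(precision=1,suppress=True)
for n in("top","scene"):
    c=np.load(n+".npz");C=cloud(c);rgb=c["color"].astype(int);hsv=cv2.cvtColor(c["color"],cv2.COLOR_RGB2HSV)
    ok=c["z_map"]>0
    X,Y,Z=C[...,0],C[...,1],C[...,2]
    def rect(m,name):
        k=cv2.morphologyEx(m.astype(np.uint8),cv2.MORPH_CLOSE,np.ones((5,5)))
        N,l,s,_=cv2.connectedComponentsWithStats(k);i=1+np.argmax(s[1:,4]);mm=(l==i)&ok
        P=C[mm][:,:2].astype(np.float32);print(n,name,mm.sum(),[np.round(q,1) for q in cv2.minAreaRect(P)],"z",np.percentile(C[mm][:,2],[5,50,95]))
    base=ok&(X>350)&(X<800)
    rect(base&(Y<-60)&(Y>-340)&(rgb.max(-1)<95)&(Z<25)&(X>440)&(X<690),"plate")
    rect(base&(Y>20)&(Y<190)&(hsv[...,0]<14)&(hsv[...,1]>110)&(X>480)&(X<660)&(Z>22),"stand")
    m=base&(Y>20)&(Y<190)&(Z>45)&(X>480)&(X<660)
    print("gauges",m.sum());N,l,s,ct=cv2.connectedComponentsWithStats(m.astype(np.uint8))
    for i in range(1,N): print(s[i,4],C[l==i].mean(0),C[l==i][:,2].max())
    m=base&(Y>300)&(Y<600)&(Z>190)&(Z<300)&(X<600)&(X>430);P=C[m]
    print("tube",m.sum(),P.min(0),P.max(0))
    for y in range(400,600,20):
        q=P[(P[:,1]>y)&(P[:,1]<y+20)]
        if len(q):print(y,len(q),np.percentile(q,[3,50,97],axis=0)[:,[0,2]].ravel())
    m=ok&(X>440)&(X<700)&(Y<-60)&(Y>-340)&(Z>50);print("web",m.sum(),C[m].mean(0),C[m].min(0),C[m].max(0))
    m=ok&(X>400)&(X<650)&(Y>350)&(Y<620)&(Z>8)&(Z<22);rect(m,"cambase")
    m=ok&(X>400)&(X<650)&(Y>350)&(Y<700)&(Z>300)&(Z<375);print("column",m.sum(),C[m].mean(0) if m.any() else 0)
```

```text
top plate 2660 [array([ 571.5, -180. ]), array([191.6, 230.3]), np.float64(8.1)] z [ 6.3 11.6 17.5]
top stand 596 [array([571.2, 103.4]), array([156.8,  46.9]), np.float64(24.6)] z [26.2 31.4 37.9]
gauges 48
8 [615.8 122.8  59.1] 62.87782038873888
26 [569.2 101.9  75.2] 85.19086545298183
14 [524.7  80.7  67.6] 75.04213094071315
tube 806 [492.2 395.2 205.8] [559.3 558.8 299.6]
400 90 [498.1 226.  514.1 237.4 535.3 243.9]
420 95 [499.4 225.2 515.7 236.4 532.  243.3]
440 86 [496.9 227.  512.8 237.4 533.8 244. ]
460 99 [496.2 220.8 512.1 236.9 531.  243.3]
480 108 [492.8 225.6 511.3 239.4 532.4 246.4]
500 128 [495.  223.5 513.5 242.1 552.2 288.7]
520 137 [494.8 221.1 521.5 241.6 557.8 287.2]
540 16 [495.3 220.2 507.8 240.  528.6 244.5]
web 65 [ 531.8 -235.7   71.9] [ 516.8 -261.7   50. ] [ 541.  -134.6   82.1]
top cambase 836 [array([514.2, 470. ]), array([ 96.3, 147.9]), np.float64(1.5)] z [ 7.3 12.8 18.3]
column 74 [511.5 522.5 342.1]
scene plate 6709 [array([ 568.3, -178. ]), array([201. , 237.1]), np.float64(7.9)] z [ 9.9 12.6 18.9]
scene stand 917 [array([575. , 103.3]), array([160.4,  52.3]), np.float64(24.8)] z [25.2 32.  34.3]
gauges 160
51 [531.5  80.5  62.5] 73.59870837743222
86 [578.3 100.2  68.6] 83.91411681494355
23 [621.3 122.7  55.9] 63.73828180873136
tube 807 [497.9 395.8 190.1] [565.  546.7 299.9]
400 94 [506.  207.4 529.9 232.3 540.7 243.2]
420 70 [508.3 213.8 531.6 235.2 539.4 240.9]
440 66 [509.7 213.9 531.4 237.7 540.4 244. ]
460 68 [504.2 211.3 530.2 235.9 537.4 243.2]
480 89 [506.8 211.4 532.2 238.2 540.  244.9]
500 93 [503.  206.3 531.1 240.7 556.6 270.2]
520 220 [507.5 205.4 525.  244.1 563.1 296.4]
540 11 [521.  210.4 533.1 242.7 534.5 245.2]
web 293 [ 540.3 -239.3   68.1] [ 523.5 -260.6   50. ] [ 546.8 -130.    79.2]
scene cambase 886 [array([519.5, 472.4]), array([101. , 152.7]), np.float64(2.8)] z [10.5 13.7 16. ]
column 164 [519.7 524.2 338.4]
```

```bash
cat >> h.py <<'E'
def ray(cam,u,v):
    K=cam["camera_matrix"];a=np.array([u-K[0,2],v-K[1,2]])/[K[0,0],K[1,1]];r=np.hypot(*a)
    d=np.array([a[0]/r*np.sin(r),-a[1]/r*np.sin(r),-np.cos(r)]) if r>1e-9 else np.array([0,0,-1.])
    M=np.linalg.inv(cam["world_to_cam"]);return M[:3,3],M[:3,:3]@d
def hit(cam,u,v,z):
    o,d=ray(cam,u,v);return o+d*(z-o[2])/d[2]
def fproj(cam,p):
    K=cam["camera_matrix"];c=cam["world_to_cam"]@np.r_[p,1];s=np.hypot(c[0],c[1]);t=np.arctan2(s,-c[2])
    return K[0,2]+K[0,0]*t*c[0]/s,K[1,2]-K[1,1]*t*c[1]/s
def plan(pos,yaw,n,pose=None):
    """rows to go to tool-down pose (world pos mm, yaw deg) in n equal rows"""
    s=env.state();p=np.array(s["eef_pos"]);R=Ro.from_euler("xyz",s["tcp_rot"])
    T=Ro.from_euler("xyz",[180,0,yaw],degrees=True);w=(R.inv()*T).as_rotvec(degrees=True)
    print("from",p.round(1),s["tcp_rot"].round(4),"turn",w.round(2))
    for i in range(n):
        d=(R*Ro.from_rotvec(w*i/n,degrees=True)).inv().apply((np.array(pos)-p)/n)
        print(np.r_[w/n,d].round(1).tolist())
E
python3 - <<'E'
from h import *
np.set_printoptions(precision=3,suppress=True)
c=env.read_camera("wrist");s=env.state();print(s["eef_pos"],s["tcp_rot"],s["joints"],c["camera_matrix"])
M=np.linalg.inv(c["world_to_cam"]);R=Ro.from_euler("xyz",s["tcp_rot"]).as_matrix()
print("cam in tool",R.T@(M[:3,3]-s["eef_pos"]),R.T@M[:3,:3])
plan([590,-200,260],90,9)
E
```

```text
[ 277.944 -559.82   292.256] [3.141 0.    0.461] [-1.216  0.491  1.559 -0.     1.092 -0.106] [[297.319   0.    253.669]
 [  0.    297.319 188.3  ]
 [  0.      0.      1.   ]]
cam in tool [ 76.589   0.301 -92.34 ] [[ 0.     0.962  0.273]
 [ 1.    -0.    -0.001]
 [-0.001  0.273 -0.962]]
from [ 277.9 -559.8  292.3] [3.142 0.    0.461] turn [  0.     0.01 -63.6 ]
[0.0, 0.0, -7.1, 48.8, -20.4, 3.6]
[0.0, 0.0, -7.1, 51.0, -14.2, 3.6]
[0.0, 0.0, -7.1, 52.3, -7.8, 3.6]
[0.0, 0.0, -7.1, 52.9, -1.4, 3.6]
[0.0, 0.0, -7.1, 52.7, 5.2, 3.6]
[0.0, 0.0, -7.1, 51.6, 11.6, 3.6]
[0.0, 0.0, -7.1, 49.8, 17.9, 3.6]
[0.0, 0.0, -7.1, 47.2, 23.9, 3.6]
[0.0, 0.0, -7.1, 43.9, 29.5, 3.6]
```

>>> jog_arm --pt "0 0 -7.1 48.8 -20.4 3.6 95" --pt "0 0 -7.1 51 -14.2 3.6 95" --pt "0 0 -7.1 52.3 -7.8 3.6 95" --pt "0 0 -7.1 52.9 -1.4 3.6 95" --pt "0 0 -7.1 52.7 5.2 3.6 95" --pt "0 0 -7.1 40 11.6 3.6 60" --pt "0 0 -7.1 40 17.9 3.6 40" --pt "0 0 -7.1 35 23.9 3.6 40" --pt "0 0 -10 30 29.5 3.6 40" --pt "0 0 0 0 0 0 40"

```text
t: 2.6
eef_pos: [577.1, -242.7, 259.3]
tcp_rot: [-3.141, -0.0, 1.631]
ft_force: [0.6, 0.0, -0.4]
opening: 0.53
grip_force: 0.0
```

Run:
```python
from h import *
np.set_printoptions(precision=1,suppress=True)
c=env.read_camera("wrist");s=env.state();print(s["eef_pos"],s["tcp_rot"],s["opening"]);np.savez("w1.npz",**c)
cv2.imwrite("pics/w1.png",cv2.resize(c["color"][...,::-1],(800,600)))
for t,z in(("bracket_bore",34),("bracket_web",62),("bracket",20),("plain_angle",20),("gauge",60),("fixture",12),("lens",230)):
    for r in env.recognise("wrist",t)[:2]: print(t,round(r["score"],2),np.array(r["location"]),hit(c,*r["location"],z))
for p in([608.9,-226,34],[532,-236,76]):print(fproj(c,p))
```

```text
[ 576.1 -243.6  259.5] [-3.1 -0.   1.6] 0.4856813036647744
bracket_bore 0.92 [251.5 161.9] [ 573.7 -226.7   34. ]
bracket_bore 0.15 [420.4   5. ] [762.4 -17.6  34. ]
bracket_web 0.89 [254.8 166.1] [ 577.1 -225.4   62. ]
bracket 0.73 [251.2 168.4] [ 573.8 -237.    20. ]
plain_angle 0.72 [245.5  74.5] [ 561.3 -131.6   20. ]
gauge 0.36 [246.   72.4] [ 563.  -133.6   60. ]
fixture 0.8 [254.9 118.5] [ 574.6 -180.4   12. ]
(np.float64(283.78141571675576), np.float64(163.25248120278746))
(np.float64(207.4045660168219), np.float64(177.1432665370207))
```

View pics/w1.png

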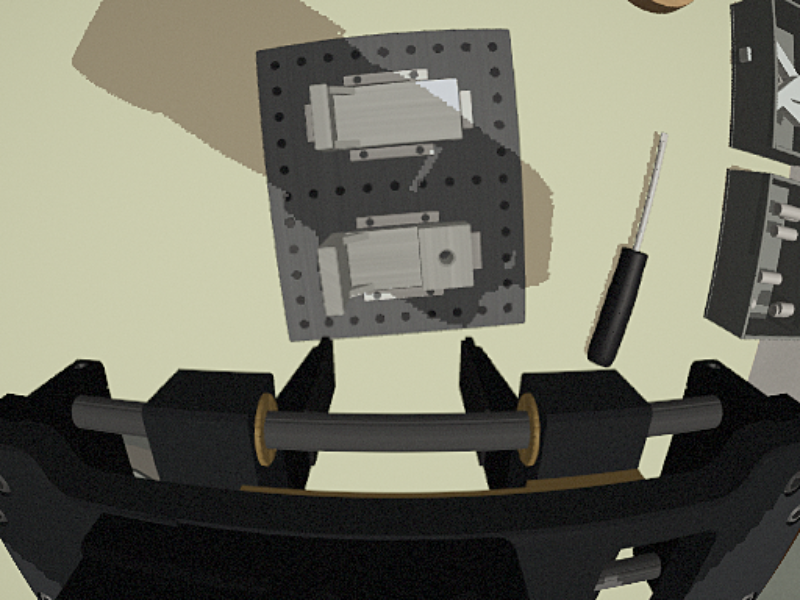

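The wrist view shows the bracket in the nearer nest, bore at view (447,257), web top about (331,281). Both match the prediction within ~3 px.

Run:
```python
from h import *
np.set_printoptions(precision=1,suppress=True)
c=np.load("w1.npz");g=cv2.cvtColor(c["color"],cv2.COLOR_RGB2GRAY)
p=g[150:180,272:300];print(p[5:24,5:24])
m=(p<60);N,l,s,ct=cv2.connectedComponentsWithStats(m.astype(np.uint8));print(s[:,4],ct+[272,150])
k=.64
print("bore",hit(c,447*k,257*k,34),"web",hit(c,331.5*k,281*k,76))
q=[hit(c,u*k,v*k,12)[:2] for u,v in((256,51),(510,29),(525,322),(290,341))];print(np.array(q),cv2.minAreaRect(np.float32(q)))
plan([575,100,260],24.7,8)
```

```text
[[154 154 158 158 155 158 160 159 155 154 157 164 161 157 156 157 158 154
  152]
 [157 155 158 156 154 154 157 157 154 156 158 167 164 158 155 157 157 156
  152]
 [152 156 158 159 155 155 158 158 155 155 161 165 164 159 157 155 158 155
  154]
 [158 155 156 153 155 155 161 160 158 160 164 165 162 161 158 156 161 155
  154]
 [154 154 158 158 156 157 155 150 136 133 146 162 166 160 157 157 159 157
  154]
 [157 155 157 158 161 146 136  89  92  91 110 130 151 167 159 158 160 155
  154]
 [155 154 157 163 152 119  41  46  48  58  53  98 133 148 159 158 156 158
  155]
 [156 157 160 156 118  50  56  55  55  55  57  82 104 127 154 160 158 157
  150]
 [156 155 162 147  76  47  58  60  60  61  81  81  77 135 144 161 159 155
  154]
 [155 154 158 147  82  50  55  62  57  79  94  81  80 120 136 159 158 158
  155]
 [154 158 151 143  99  88  66  81  76 101  88  84  82 120 139 159 158 154
  153]
 [156 155 158 142 123  93  95 101  99  92  91  83  99 136 136 160 157 156
  154]
 [154 155 159 152 146  96  91  91  92  90  88  86 131 137 156 159 159 159
  152]
 [156 153 157 160 143 134 108  91  97  92  85 1
[... 364 characters left out ...]
153 152 158 157 156 156 157 156 154 152 156 164 164 159 156 158 157
  154]]
[824  15   1] [[285.5 164.5]
 [284.1 162.1]
 [285.  164. ]]
bore [ 611.5 -227.2   34. ] web [ 536.7 -238.4   76. ]
[[ 462.8  -81.6]
 [ 649.6  -54.4]
 [ 681.7 -279.3]
 [ 495.7 -306.6]] ((572.5447998046875, -180.50567626953125), (188.70529174804688, 227.39102172851562), 8.266968727111816)
from [ 575.2 -245.1  260.1] [3.1 0.  1.6] turn [ 0.   0.  68.4]
[0.0, 0.0, 8.6, 43.1, 2.3, -0.0]
[0.0, 0.0, 8.6, 42.9, -4.1, -0.0]
[0.0, 0.0, 8.6, 41.9, -10.5, -0.0]
[0.0, 0.0, 8.6, 39.8, -16.6, -0.0]
[0.0, 0.0, 8.6, 36.9, -22.3, 0.0]
[0.0, 0.0, 8.6, 33.2, -27.5, 0.0]
[0.0, 0.0, 8.6, 28.7, -32.2, 0.0]
[0.0, 0.0, 8.6, 23.6, -36.1, 0.0]
```

>>> jog_arm --pt "0 0 8.6 43.1 2.3 0 40" --pt "0 0 8.6 42.9 -4.1 0 40" --pt "0 0 8.6 41.9 -10.5 0 40" --pt "0 0 8.6 39.8 -16.6 0 40" --pt "0 0 8.6 36.9 -22.3 0 40" --pt "0 0 8.6 33.2 -27.5 10 40" --pt "0 0 8.6 28.7 -32.2 15 40" --pt "0 0 8.2 23.6 -36.1 15 40" --pt "0 0 0 0 0 0 40" --pt "0 0 0 0 0 0 40"

```text
t: 4.25
eef_pos: [575.9, 100.0, 220.1]
tcp_rot: [3.141, -0.0, 0.434]
ft_force: [0.1, 0.2, 0.5]
opening: 0.42
grip_force: 0.0
```

Run:
```python
from h import *
np.set_printoptions(precision=1,suppress=True)
c=env.read_camera("wrist");s=env.state();print(s["eef_pos"],s["tcp_rot"]/np.pi*180,s["opening"]);np.savez("w2.npz",**c)
cv2.imwrite("pics/w2.png",cv2.resize(c["color"][...,::-1],(800,600)))
for t,z in(("gauge",82),("gauge_collar",36),("gauge_mid",72),("gauge_small",62),("stand",32),("lens",230)):
    for r in env.recognise("wrist",t)[:2]: print(t,round(r["score"],2),np.array(r["location"]),hit(c,*r["location"],z))
print(fproj(c,[574,102,82]),fproj(c,[574,102,36]))
```

```text
[576.   99.6 220.2] [180.   -0.   24.8] 0.4225601332474383
gauge 0.81 [246.  194.8] [578.8 107.6  82. ]
gauge_collar 0.67 [247.1 193.5] [567.1 102.3  36. ]
gauge_mid 0.64 [248.5 241.9] [536.6  86.2  72. ]
gauge_mid 0.22 [ 26.1 244.5] [412.7 312.2  72. ]
gauge_small 0.58 [246.4 135.5] [620.6 126.9  62. ]
gauge_small 0.47 [248.9 241.9] [532.2  84.   62. ]
stand 0.59 [246.4 172.3] [585.2 111.4  32. ]
(np.float64(249.82503458918953), np.float64(202.62680466680231)) (np.float64(250.36964107381795), np.float64(187.43844000028733))
```

View pics/w2.png

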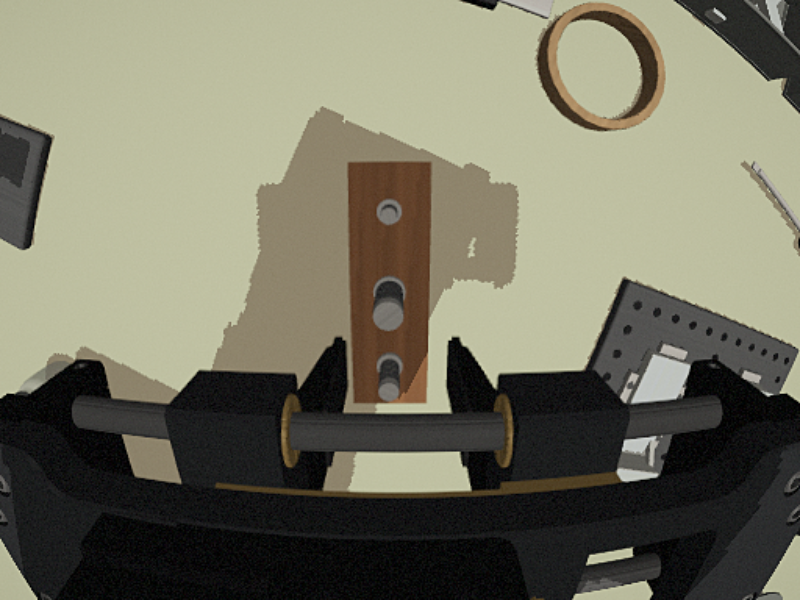

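The middle gauge is the large one: handle top at view (389,316), stand axis vertical in the image, so the yaw matches.

Run:
```python
from h import *
np.set_printoptions(precision=2,suppress=True)
c=np.load("w2.npz");k=.64
print(hit(c,389*k,316*k,82),hit(c,389*k,211*k,62),hit(c,389*k,390*k,72))
C=[hit(c,u*k,v*k,32)[:2] for u,v in((348,162),(431,162))];print(np.array(C),np.mean(C,0))
g=hit(c,389*k,316*k,82);s=env.state();R=Ro.from_euler("xyz",s["tcp_rot"]);print("tool offset",R.inv().apply(g-s["eef_pos"]))
```

```text
[574.01 102.78  82.  ] [621.82 125.1   62.  ] [529.62  82.62  72.  ]
[[635.84 159.07]
 [656.6  114.06]] [646.22 136.56]
tool offset [ -0.59  -3.37 138.04]
```

>>> jog_arm --pt "0 0 0 -0.6 -3.3 25 40" --pt "0 0 0 0 0 25 40" --pt "0 0 0 0 0 25 40" --pt "0 0 0 0 0 24 40" --pt "0 0 0 0 0 0 40" --pt "0 0 0 0 0 0 10" --pt "0 0 0 0 0 0 10" --pt "0 0 0 0 0 0 10" --pt "0 0 0 0 0 0 10"

```text
t: 5.72
eef_pos: [574.1, 103.3, 121.5]
tcp_rot: [3.141, -0.001, 0.433]
ft_force: [0.3, -0.2, 6.5]
opening: 0.162
grip_force: 30.0
```

Run:
```python
from h import *
np.set_printoptions(precision=2,suppress=True)
s=env.state();print(s)
```

```text
{'t': 5.725, 'joints': array([ 0.06,  0.65,  1.81, -0.  ,  0.68,  1.2 ]), 'qvel': array([ 0., -0., -0., -0.,  0., -0.]), 'tau': array([  0.02, -58.89, -15.95,   0.06,  -0.3 ,  -0.  ]), 'eef_pos': array([574.1 , 103.34, 121.55]), 'tcp_rot': array([ 3.14, -0.  ,  0.43]), 'ft_force': array([ 0.32, -0.21,  6.46]), 'moment': array([-0.06,  0.15, -0.01]), 'grip_force': 30.0008887052536, 'opening': 0.16197956137152347}
```

>>> jog_arm --pt "0 0 0 0 0 -20 10" --pt "0 0 0 0 0 -40 10" --pt "0 0 0 0 0 -45 10" --pt "0 0 0 0 0 0 10" --pt "0 0 0 0 0 0 10"

```text
t: 6.35
eef_pos: [573.5, 103.3, 225.2]
tcp_rot: [-3.141, 0.001, 0.433]
ft_force: [-0.3, -0.2, -0.7]
opening: 0.166
grip_force: 30.0
```

Run:
```python
from h import *
print(env.state()["opening"],env.state()["ft_force"]);plan([611,-227,200],98.2,9)
```

```text
0.16594498455002005 [-0.25209103 -0.15184015 -0.69016348]
from [573.5 103.3 225.2] [-3.1414e+00  7.0000e-04  4.3290e-01] turn [-3.00e-02  3.00e-02 -7.34e+01]
[-0.0, 0.0, -8.2, -11.6, 35.1, 2.8]
[-0.0, 0.0, -8.2, -16.5, 33.1, 2.8]
[-0.0, 0.0, -8.2, -21.0, 30.4, 2.8]
[-0.0, 0.0, -8.2, -25.1, 27.1, 2.8]
[-0.0, 0.0, -8.2, -28.7, 23.3, 2.8]
[-0.0, 0.0, -8.2, -31.7, 19.0, 2.8]
[-0.0, 0.0, -8.2, -34.1, 14.3, 2.8]
[-0.0, 0.0, -8.2, -35.7, 9.3, 2.8]
[-0.0, 0.0, -8.2, -36.7, 4.1, 2.8]
```

>>> jog_arm --pt "0 0 -8.2 -11.6 35.1 0 10" --pt "0 0 -8.2 -16.5 33.1 0 10" --pt "0 0 -8.2 -21 30.4 0 10" --pt "0 0 -8.2 -25.1 27.1 0 10" --pt "0 0 -8.2 -28.7 23.3 0 10" --pt "0 0 -8.2 -31.7 19 0 10" --pt "0 0 -8.2 -34.1 14.3 5 10" --pt "0 0 -8.2 -35.7 9.3 10 10" --pt "0 0 -7.8 -36.7 4.1 10 10" --pt "0 0 0 0 0 0 10"

```text
t: 7.6
eef_pos: [611.7, -228.9, 198.0]
tcp_rot: [-3.138, -0.002, 1.712]
ft_force: [0.7, 0.4, -1.8]
opening: 0.163
grip_force: 30.0
```

>>> jog_arm --pt "0 0 0 0 0 0 10" --pt "0 0 0 0 0 0 10"

```text
t: 7.85
eef_pos: [612.4, -225.9, 200.7]
tcp_rot: [-3.141, -0.0, 1.714]
ft_force: [-0.3, -0.3, -0.0]
opening: 0.162
grip_force: 30.0
```

Run:
```python
from h import *
np.set_printoptions(precision=1,suppress=True)
c=env.read_camera("wrist");s=env.state();print(s["eef_pos"],s["tcp_rot"]/np.pi*180,s["opening"]);np.savez("w3.npz",**c)
cv2.imwrite("pics/w3.png",cv2.resize(c["color"][100:250,170:370][...,::-1],(800,600),interpolation=cv2.INTER_CUBIC))
for t,z in(("gauge",82),("gauge_collar",110),("bracket_bore",34)):
    for r in env.recognise("wrist",t)[:2]: print(t,round(r["score"],2),np.array(r["location"]),hit(c,*r["location"],z))
p=s["eef_pos"];print([fproj(c,p-[0,0,h]) for h in(59,109)],fproj(c,[611,-227,34]))
plan([611,-227,148],98.2,4)
```

```text
[ 612.5 -226.   201. ] [-180.     0.    98.2] 0.16351488516904833
gauge 0.61 [252.2 237.5] [ 614.4 -249.3   82. ]
gauge_collar 0.62 [253.9 241.5] [ 614.2 -239.   110. ]
[(np.float64(254.17100965098908), np.float64(245.50014322362392)), (np.float64(254.058396674102), np.float64(214.20716038825918))] (np.float64(252.19212080584776), np.float64(192.3438178325912))
from [ 612.5 -226.3  201.1] [3.1 0.  1.7] turn [0. 0. 0.]
[0.0, 0.0, 0.0, -0.1, -0.4, 13.3]
[0.0, 0.0, 0.0, -0.1, -0.4, 13.3]
[0.0, 0.0, 0.0, -0.1, -0.4, 13.3]
[0.0, 0.0, 0.0, -0.1, -0.4, 13.3]
```

View pics/w3.png

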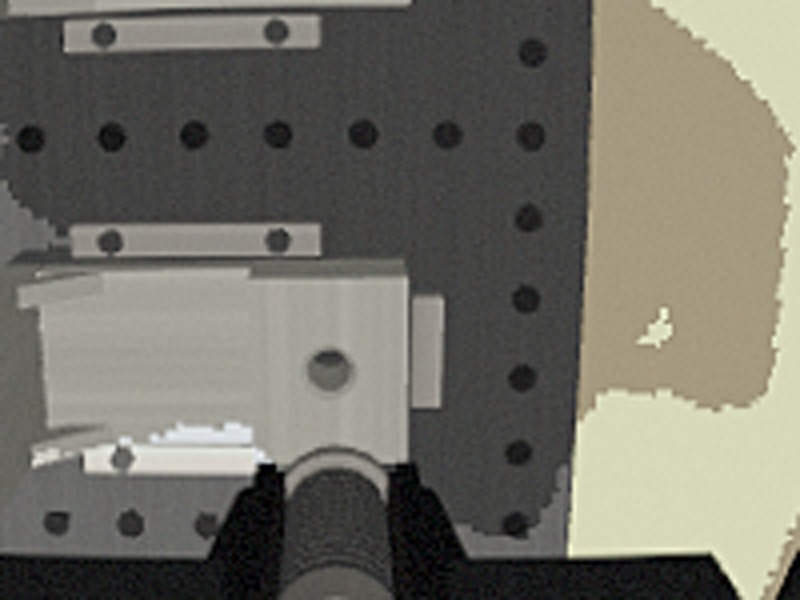

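Bore is at crop (330,371), pixel (252.5,192.8). The gripped gauge is at crop column 336, with the collar's far rim at row 450. I'm comparing these with the gauge position expected from the TCP.

Run:
```python
from h import *
np.set_printoptions(precision=1,suppress=True)
c=np.load("w3.npz");p=np.array([612.5,-226.1,201.0]);a=np.radians(98.2);tx=np.array([np.cos(a),np.sin(a),0]);
print("bore",hit(c,252.5,192.75,34))
for dx in(-1,0,1):
  for n,r,h in(("collar bottom rim",10,89),("collar top rim",10,85),("handle foot",8,85),("handle top far",8,39)):
    q=fproj(c,p+tx*(r+dx)-[0,0,h]);print(dx,n,np.array([(q[0]-170)*4,(q[1]-100)*4]))
g=cv2.cvtColor(c["color"],cv2.COLOR_RGB2GRAY);print(g[205:250,250:258:2].T)
```

```text
bore [ 611.3 -227.3   34. ]
-1 collar bottom rim [336.4 449.8]
-1 collar top rim [336.4 458.6]
-1 handle foot [336.4 470.3]
-1 handle top far [336.9 605.6]
0 collar bottom rim [336.4 444. ]
0 collar top rim [336.4 452.7]
0 handle foot [336.4 464.5]
0 handle top far [337.  598.5]
1 collar bottom rim [336.4 438.2]
1 collar top rim [336.4 446.8]
1 handle foot [336.4 458.6]
1 handle top far [337.  591.4]
[[164 162 162 164 165 161 141  73 103 145 147 138  76  49  64  53  58  51
   53  57  53  52  51  56  46  64  54  65  61  50  65  58  61  48  69  64
   41  70  85  82  83  85  83  83  81]
 [161 159 161 161 163 159 122  75 112 150 145 126  66  37  50  55  59  54
   51  56  51  59  51  61  50  53  55  56  58  66  56  43  68  51  63  41
   49  87  89  84  85  82  86  81 100]
 [163 162 163 163 165 164 118  78 112 149 145 121  61  39  54  46  57  56
   59  60  53  63  58  55  60  58  55  66  57  71  55  57  50  52  68  42
   66  85  85  87  84  84  85  79 116]
 [172 169 173 168 171 172 142  73 105 150 145 143  76  41  61  56  67  52
   62  54  43  56  52  60  54  61  59  53  55  60  62  52  62  49  70  49
   49  88  87  84  85  83  85  82 100]]
```

>>> jog_arm --pt "0 0 0 -0.9 -1.2 16 10" --pt "0 0 0 0 0 16 10" --pt "0 0 0 0 0 16 10" --pt "0 0 0 0 0 5 10" --pt "0 0 0 0 0 0 10" --pt "0 0 0 0 0 0 10"

```text
t: 8.8
eef_pos: [611.6, -228.2, 148.3]
tcp_rot: [3.141, 0.001, 1.714]
ft_force: [0.2, 0.3, 0.0]
opening: 0.161
grip_force: 30.0
```

Run:
```python
from h import *
np.set_printoptions(precision=1,suppress=True)
c=env.read_camera("wrist");s=env.state();p=s["eef_pos"];print(p,s["tcp_rot"]/np.pi*180);np.savez("w4.npz",**c)
cv2.imwrite("pics/w4.png",cv2.resize(c["color"][150:250,190:323][...,::-1],(800,600),interpolation=cv2.INTER_CUBIC))
a=np.radians(98.2);tx=np.array([np.cos(a),np.sin(a),0])
f=lambda q:np.array([(q[0]-190+.5)*6-.5,(q[1]-150+.5)*6-.5])
for n,q in(("collar rim",p+tx*10-[0,0,89]),("tip",p-[0,0,109]),("shank end of taper",p-[0,0,103]),("bore",np.array([611.3,-227.3,34])),("bore far edge",np.array([611.3,-227.3,34])+tx*5)):print(n,f(fproj(c,q)))
```

```text
[ 611.6 -228.1  148.4] [180.    0.   98.2]
collar rim [385.7 365.5]
tip [385.4 386.1]
shank end of taper [385.5 404.3]
bore [384.1 364. ]
bore far edge [384.1 325.6]
```

View pics/w4.png

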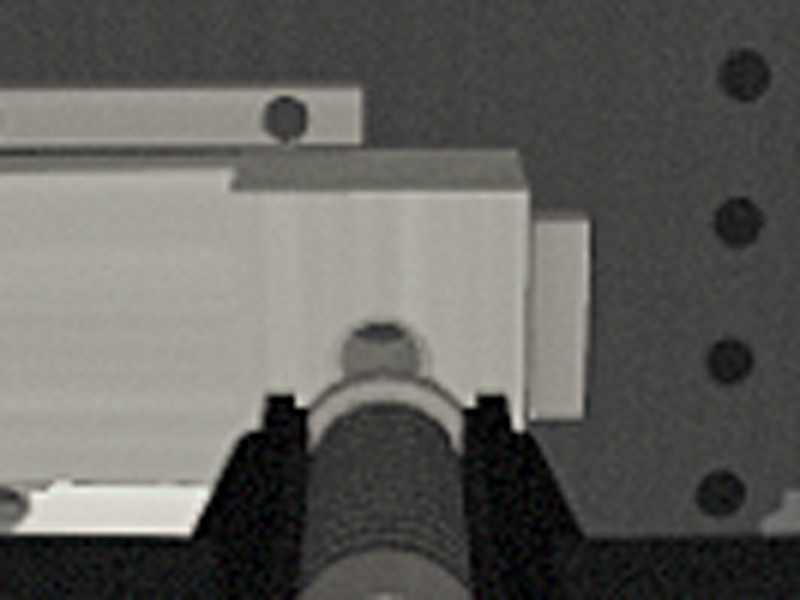

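>>> jog_arm --pt "0 0 0 1.2 -0.65 0 10" --pt "0 0 0 0 0 3 10" --pt "0 0 0 0 0 3 10" --pt "0 0 0 0 0 2 10" --pt "0 0 0 0 0 2 10" --pt "0 0 0 0 0 0 10"

```text
t: 9.6
eef_pos: [610.5, -227.0, 137.6]
tcp_rot: [-3.141, -0.0, 1.714]
ft_force: [-0.0, -0.4, -0.5]
opening: 0.164
grip_force: 30.0
```

>>> jog_arm --pt "0 0 0 0 0 2 10" --pt "0 0 0 0 0 2 10" --pt "0 0 0 0 0 2 10" --pt "0 0 0 0 0 2 10" --pt "0 0 0 0 0 0 10"

```text
t: 10.22
eef_pos: [610.5, -226.9, 129.7]
tcp_rot: [-3.141, -0.0, 1.714]
ft_force: [-0.0, 0.0, -0.7]
opening: 0.16
grip_force: 30.0
```

>>> jog_arm --pt "0 0 0 0 0 2 10" --pt "0 0 0 0 0 2 10" --pt "0 0 0 0 0 1 10" --pt "0 0 0 0 0 1 10" --pt "0 0 0 0 0 0 10"

```text
t: 10.85
eef_pos: [610.5, -227.0, 123.8]
tcp_rot: [-3.142, 0.0, 1.714]
ft_force: [1.1, -0.9, -0.7]
opening: 0.164
grip_force: 30.0
```

>>> jog_arm --pt "0 0 0 0 0 0.7 10" --pt "0 0 0 0 0 0.7 10" --pt "0 0 0 0 0 0.7 10" --pt "0 0 0 0 0 0 10"

```text
t: 11.35
eef_pos: [610.6, -227.0, 123.5]
tcp_rot: [3.141, 0.001, 1.714]
ft_force: [-5.2, 1.7, 15.3]
opening: 0.159
grip_force: 30.0
```

>>> jog_arm --pt "0 0 0 0 0 0.5 10" --pt "0 0 0 0 0 0 10" --pt "0 0 0 0 0 -1.5 40" --pt "0 0 0 0 0 0 40" --pt "0 0 0 0 0 0 40" --pt "0 0 0 0 0 -10 40" --pt "0 0 0 0 0 -30 40" --pt "0 0 0 0 0 -40 40" --pt "0 0 0 -10 -35 0 40" --pt "0 0 0 0 0 0 40"

```text
t: 12.6
eef_pos: [576.1, -242.5, 203.8]
tcp_rot: [3.141, 0.0, 1.713]
ft_force: [0.6, 0.8, -0.4]
opening: 0.416
grip_force: 0.0
```

Run:
```python
from h import *
np.set_printoptions(precision=1,suppress=True)
c=env.read_camera("wrist");s=env.state();p=s["eef_pos"];print(p,s["tcp_rot"]/np.pi*180,s["opening"]);np.savez("w5.npz",**c)
cv2.imwrite("pics/w5.png",cv2.resize(c["color"][110:260,170:370][...,::-1],(800,600),interpolation=cv2.INTER_CUBIC))
f=lambda q:np.array([(q[0]-170+.5)*4-.5,(q[1]-110+.5)*4-.5])
a=np.radians(98.2);ty=np.array([np.sin(a),-np.cos(a),0]);tx=np.array([np.cos(a),np.sin(a),0]);b=np.array([610.8,-227.1,34])
for n,q in(("gauge top",b+[0,0,50]),("collar rim",b+tx*10),("web mid",b-76*ty+[0,0,42]),("web+",b-70*ty+[0,0,42]+22*tx),("web-",b-82*ty+[0,0,42]+22*tx)):print(n,f(fproj(c,q)))
```

```text
[ 577.  -242.2  203.5] [180.    0.   98.1] 0.42166963740084445
gauge top [530.5 344.6]
collar rim [497.6 236.7]
web mid [134.5 332.8]
web+ [160.4 221.9]
web- [ 98.7 222.5]
```

View pics/w5.png

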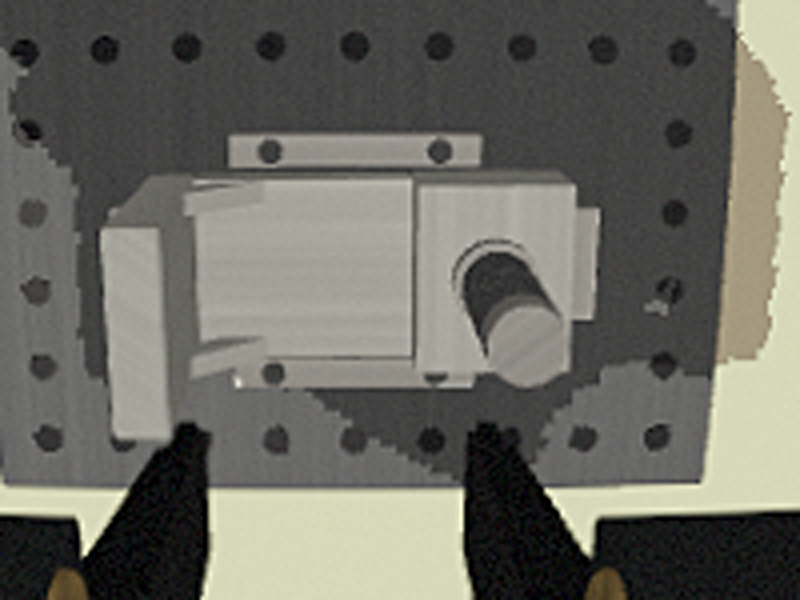

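The gauge is seated: its top is at crop (526,343) against (530,345) predicted for flush. The web top centre is (137,333), as predicted. Next I grip the web.

>>> jog_arm --pt "0 0 0 10 -40 0 40" --pt "0 0 0 0 0 22 40" --pt "0 0 0 0 0 22 40" --pt "0 0 0 0 0 22 40" --pt "0 0 0 0 0 16 40" --pt "0 0 0 0 0 0 40" --pt "0 0 0 0 0 0 40"

```text
t: 13.52
eef_pos: [536.7, -237.7, 121.3]
tcp_rot: [3.141, 0.001, 1.714]
ft_force: [0.1, 0.7, -0.5]
opening: 0.42
grip_force: 0.0
```

>>> jog_arm --pt "0 0 0 0 0 0 5" --pt "0 0 0 0 0 0 5" --pt "0 0 0 0 0 0 5" --pt "0 0 0 0 0 0 5" --pt "0 0 0 0 0 0 5"

```text
t: 14.15
eef_pos: [536.3, -237.7, 121.0]
tcp_rot: [3.142, 0.0, 1.714]
ft_force: [-1.5, 0.2, 4.0]
opening: 0.125
grip_force: 30.0
```

>>> jog_arm --pt "0 0 0 0 0 -5 5" --pt "0 0 0 0 0 -10 5" --pt "0 0 0 0 0 -20 5" --pt "0 0 0 0 0 -30 5" --pt "0 0 0 0 0 -40 5" --pt "0 0 0 0 0 0 5" --pt "0 0 0 0 0 0 5"

```text
t: 15.02
eef_pos: [535.9, -237.4, 225.2]
tcp_rot: [-3.141, -0.0, 1.714]
ft_force: [-1.0, 0.3, -4.1]
opening: 0.126
grip_force: 30.0
```

Run:
```python
from h import *
np.set_printoptions(precision=2,suppress=True)
c=env.read_camera("wrist");s=env.state();p=s["eef_pos"];print(s["t"],p,s["tcp_rot"]/np.pi*180,s["opening"]*95,s["ft_force"],s["moment"]);np.savez("w6.npz",**c)
cv2.imwrite("pics/w6.png",cv2.resize(c["color"][110:300,170:423][...,::-1],(800,600),interpolation=cv2.INTER_CUBIC))
R=Ro.from_euler("xyz",s["tcp_rot"]).as_matrix();C=None
d=c["z_map"]; v,u=np.mgrid[110:300,170:423]; 
dd=d[110:300,170:423];P=[]
K=c["camera_matrix"];a=(u-K[0,2])/K[0,0];b=(v-K[1,2])/K[1,1];r=np.hypot(a,b)+1e-9;t=np.tan(r)*dd
cam=np.stack([a/r*t,-b/r*t,-dd,np.ones_like(dd)],-1);W=(cam@np.linalg.inv(c["world_to_cam"]).T)[...,:3]
L=(W-p)@R;L[dd==0]=np.nan   # tool coords
np.save("L6.npy",L)
# expected: housing top at tool z = 59+28=87, y 58..94 ; foot top at 59+40=99
for n,lo,hi in(("housing",82,92),("foot",94,104)):
    m=(L[...,2]>lo)&(L[...,2]<hi)&(L[...,0]>-25)&(L[...,0]<25)&(L[...,1]>6)&(L[...,1]<100)
    q=L[m];
    if len(q)>10:
        A=np.c_[q[:,:2],np.ones(len(q))];print(n,len(q),np.linalg.lstsq(A,q[:,2],rcond=None)[0]*[57.3,57.3,1],q[:,2].mean(),q.min(0),q.max(0))
```

```text
15.075 [ 535.87 -237.41  224.69] [-179.92   -0.06   98.2 ] 11.855787124746556 [-0.16 -0.89 -3.69] [-0.07  0.08  0.03]
housing 2120 [ 1.11 -1.01 87.7 ] 86.62260161351769 [-23.21   6.35  82.  ] [21.7  94.52 91.97]
foot 3504 [ 0.86 -0.02 98.55] 98.61792087035468 [-16.83   6.21  94.01] [ 21.41  94.31 103.99]
```

View pics/w6.png

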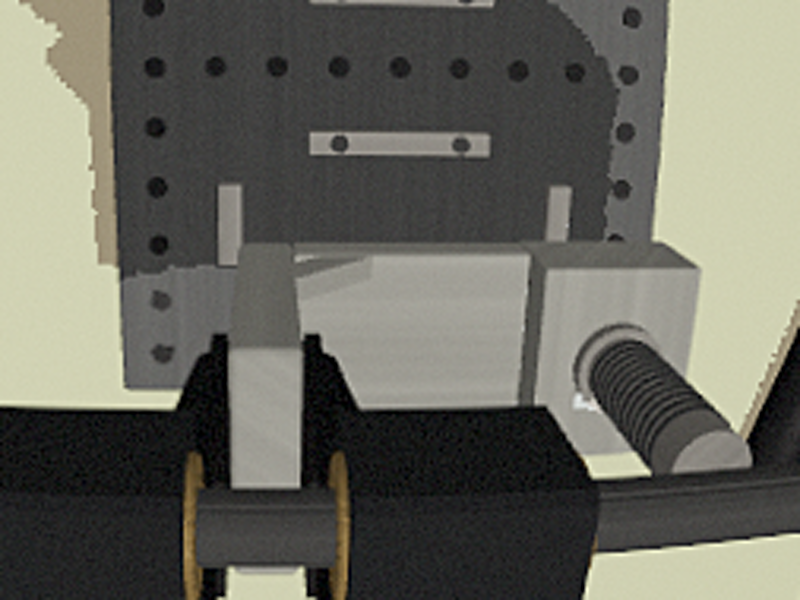

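Run:
```python
from h import *
plan([527,195,315],182,14)
```

```text
from [ 535.9 -237.4  224.7] [-3.1402e+00 -1.0000e-03  1.7140e+00] turn [-2.00e-02 -1.10e-01 -8.38e+01]
[-0.0, -0.0, -6.0, 30.7, 3.8, -6.4]
[-0.0, -0.0, -6.0, 30.1, 6.9, -6.4]
[-0.0, -0.0, -6.0, 29.2, 10.1, -6.4]
[-0.0, -0.0, -6.0, 28.0, 13.0, -6.4]
[-0.0, -0.0, -6.0, 26.5, 15.9, -6.4]
[-0.0, -0.0, -6.0, 24.7, 18.6, -6.4]
[-0.0, -0.0, -6.0, 22.6, 21.0, -6.4]
[-0.0, -0.0, -6.0, 20.3, 23.3, -6.4]
[-0.0, -0.0, -6.0, 17.8, 25.3, -6.4]
[-0.0, -0.0, -6.0, 15.0, 27.0, -6.5]
[-0.0, -0.0, -6.0, 12.1, 28.4, -6.5]
[-0.0, -0.0, -6.0, 9.1, 29.5, -6.5]
[-0.0, -0.0, -6.0, 6.0, 30.3, -6.5]
[-0.0, -0.0, -6.0, 2.8, 30.8, -6.5]
```

>>> jog_arm --pt "0 0 -6 30.7 3.8 -12 5" --pt "0 0 -6 30.1 6.9 -12 5" --pt "0 0 -6 29.2 10.1 -12 5" --pt "0 0 -6 28 13 -12 5" --pt "0 0 -6 26.5 15.9 -12 5" --pt "0 0 -6 24.7 18.6 -10 5" --pt "0 0 -6 22.6 21 -10 5" --pt "0 0 -6 20.3 23.3 -10 5" --pt "0 0 -6 17.8 25.3 0 5" --pt "0 0 -6 15 27 0 5"

```text
t: 16.32
eef_pos: [529.3, 72.2, 314.5]
tcp_rot: [-3.141, -0.002, 2.765]
ft_force: [-0.4, 0.8, -3.0]
opening: 0.127
grip_force: 30.0
```

>>> jog_arm --pt "0 0 -6 12.1 28.4 0 5" --pt "0 0 -6 9.1 29.5 0 5" --pt "0 0 -6 6 30.3 0 5" --pt "0 0 -5.8 2.8 30.8 0 5" --pt "0 0 0 0 0 0 5" --pt "0 0 0 0 0 0 5" --pt "0 0 0 0 0 0 5"

```text
t: 17.2
eef_pos: [526.7, 194.0, 315.3]
tcp_rot: [-3.141, -0.001, -3.108]
ft_force: [0.2, 0.4, -3.3]
opening: 0.126
grip_force: 30.0
```

Run:
```python
from h import *
np.set_printoptions(precision=2,suppress=True)
c=env.read_camera("wrist");s=env.state();p=s["eef_pos"];print(s["t"],p,s["tcp_rot"]/np.pi*180,s["opening"]*95,s["ft_force"]);np.savez("w7.npz",**c)
for t in("lens","bracket_bore","gauge_collar"):
    for r in env.recognise("wrist",t)[:2]:print(t,r["score"],np.array(r["location"]))
S=np.load("scene.npz");T=np.load("top.npz")
z=lambda im,r0,c0,h,w,W,H:cv2.resize(im[r0:r0+h,c0:c0+w][...,::-1],(W,H),interpolation=cv2.INTER_CUBIC)
a=z(S["color"],80,305,50,67,402,300);b=z(T["color"],180,110,50,66,396,300)
a=np.hstack([a,b,np.zeros((300,2,3),np.uint8)]);w=z(c["color"],80,112,150,400,800,300)
cv2.imwrite("pics/m.png",np.vstack([a,w]))
for n,C in(("scene",S),("top",T)):
    P=[520,395,225];print(n,proj(C,P),proj(C,[520,395,245]),proj(C,[520,395,205]),proj(C,[500,395,225]),proj(C,[540,395,225]))
print(fproj(c,[520,395,225]))
```

```text
17.25 [526.78 194.03 315.47] [-179.98   -0.02 -178.09] 11.995667546933053 [ 1.61 -0.73 -3.18]
lens 0.7 [494.4 214.6]
bracket_bore 0.56 [496.7 214.3]
gauge_collar 0.93 [376.2 237. ]
scene (np.float64(318.4555277954669), np.float64(113.1609311089188)) (np.float64(319.26438515780325), np.float64(106.44407677359924)) (np.float64(317.6677694023808), np.float64(119.70257692209478)) (np.float64(312.329712154623), np.float64(110.77442595267007)) (np.float64(324.70476741500056), np.float64(115.59551997823002))
top (np.float64(148.33417840962733), np.float64(201.56586638641676)) (np.float64(146.65865514329943), np.float64(200.75561602217385)) (np.float64(149.95579240066033), np.float64(202.35004727682926)) (np.float64(147.90908054388177), np.float64(208.45302980280607)) (np.float64(148.75731335497073), np.float64(194.71050494946064))
(np.float64(490.2138452657998), np.float64(217.06812203949062))
```

View pics/m.png

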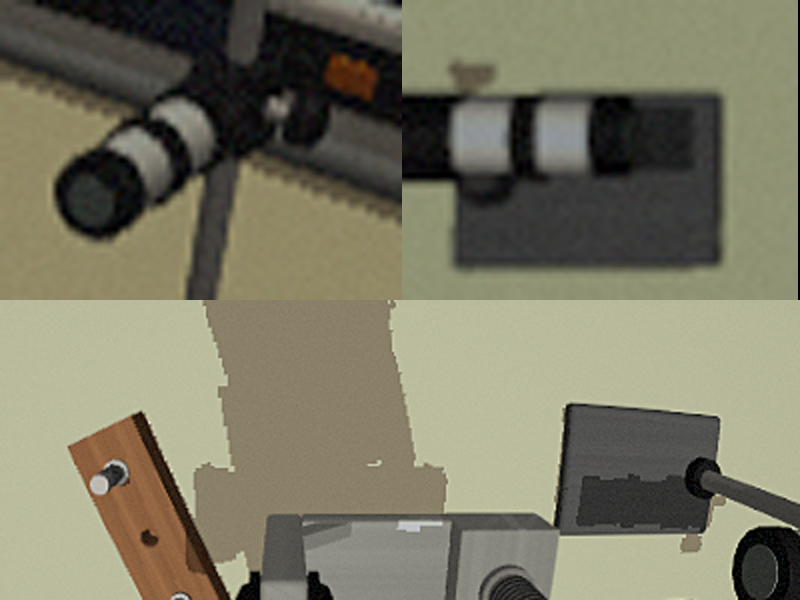

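Composite: in the scene crop the glass is at (93,200); in the top crop the tube ends at about x=632, axis row 136. In the wrist crop the glass is at (763,567) and the base corners are (567,404), (719,417), (707,533), (556,534). I'm triangulating the lens from all three.

Run:
```python
from h import *
from scipy.optimize import least_squares
np.set_printoptions(precision=2,suppress=True)
S=np.load("scene.npz");T=np.load("top.npz");c=np.load("w7.npz")
obs=[(proj,S,(320.1,112.9),2.7),(proj,T,(148,202.2),2.9),(fproj,c,(494,214.2),.9)]
f=lambda p,use:np.concatenate([(np.array(obs[i][0](obs[i][1],p))-obs[i][2])*obs[i][3] for i in use])
for use in((0,1,2),(0,2),(0,1),(1,2)):
    r=least_squares(f,[520,395,225],args=(use,));print(use,r.x,r.fun)
q=np.array([hit(c,112+u/2,80+(v-300)/2,14)[:2] for u,v in((567,404),(719,417),(707,533),(556,534))]);print(q)
print(cv2.minAreaRect(np.float32(q)));
for i,j in((0,1),(3,2),(0,3),(1,2)):d=q[j]-q[i];print(np.hypot(*d),np.degrees(np.arctan2(d[1],d[0])))
# base edges from top camera
hs=T["color"].astype(int).max(-1);C=cloud(T)
m=((hs<95)&(C[...,0]>440)&(C[...,0]<600)&(C[...,1]>370)&(C[...,1]<560)&(C[...,2]<30)).astype(np.uint8)
print(m.sum(),cv2.minAreaRect(C[m>0][:,:2].astype(np.float32)))
# bracket in tool frame, present
s=env.state();p=s["eef_pos"];R=Ro.from_euler("xyz",s["tcp_rot"]).as_matrix()
d=c["z_map"];v,u=np.mgrid[:384,:512];K=c["camera_matrix"];a=(u-K[0,2])/K[0,0];b=(v-K[1,2])/K[1,1];r=np.hypot(a,b)+1e-9;t=np.tan(r)*d
W=(np.stack([a/r*t,-b/r*t,-d,np.ones_like(d)],-1)@np.linalg.inv(c["world_to_cam"]).T)[...,:3];L=(W-p)@R
for n,(y0,y1,z0,z1) in dict(foot=(10,54,94,104),housing=(60,92,80,94)).items():
    m=(d>0)&(L[...,2]>z0)&(L[...,2]<z1)&(abs(L[...,0])<20)&(L[...,1]>y0)&(L[...,1]<y1);q=L[m]
    m2=np.hypot(q[:,0],q[:,1]-76)>12;q=q[m2]
    print(n,len(q),q[:,2].mean(),np.linalg.lstsq(np.c_[q[:,:2],np.ones(len(q))],q[:,2],rcond=None)[0]*[57.3,57.3,1])
```

```text
(0, 1, 2) [519.21 398.8  223.91] [-3.07  0.   -2.63 -1.03 -1.43  1.36]
(0, 2) [519.12 404.53 221.07] [-0.25  0.36  0.44  0.21]
(0, 1) [520.37 397.72 224.35] [-2.67  0.39 -1.58 -2.21]
(1, 2) [516.96 395.27 228.25] [-0.27  0.82 -0.37  0.74]
[[470.88 393.89]
 [465.69 543.2 ]
 [563.4  551.5 ]
 [567.78 398.62]]
((517.1397094726562, 472.694580078125), (97.94734191894531, 154.3043975830078), 1.99036705493927)
149.4006171270215 91.99036314057497
152.940408896757 91.64055406620454
97.02323004654636 2.7975619399779434
98.07002450814282 4.856513857530102
890 ((523.5208740234375, 476.9921875), (115.19912719726562, 159.12796020507812), 1.525584101676941)
foot 2595 99.46750608607164 [-0.5   0.47 99.22]
housing 1081 87.59165406930488 [-0.14  0.11 87.47]
```

>>> jog_arm --pt "0 0 0 0.9 6 1.2 5" --pt "0 0 0 0 6 1.3 5" --pt "0 0 0 0 6 1.2 5" --pt "0 0 0 0 0 0 5" --pt "0 0 0 0 0 0 5" --pt "0 0 0 0 0 0 5"

```text
t: 18.15
eef_pos: [525.2, 212.6, 312.0]
tcp_rot: [-3.141, 0.0, -3.107]
ft_force: [0.1, 0.4, -3.7]
opening: 0.124
grip_force: 30.0
```

Run:
```python
from h import *
np.set_printoptions(precision=2,suppress=True)
c=env.read_camera("wrist");s=env.state();p=s["eef_pos"];print(s["t"],p,s["tcp_rot"]/np.pi*180,s["opening"]*95,s["ft_force"]);np.savez("w8.npz",**c)
a=cv2.resize(c["color"][140:290,312:512][...,::-1],(800,600),interpolation=cv2.INTER_CUBIC);cv2.imwrite("pics/f.png",a)
for t in("lens","gauge_collar"):
    for r in env.recognise("wrist",t)[:2]:print(t,r["score"],np.array(r["location"]))
R=Ro.from_euler("xyz",s["tcp_rot"]).as_matrix();f=lambda q:(np.array(fproj(c,q))-[312,140]+.5)*4-.5
b=p+R@[0,75.5,87.3];print("bore",b)
print("collar far rim",f(b+R@[10,0,0]),"gauge top",f(b-R@[0,0,50]),"housing far corner",f(b+R@[22,18,0]),"lens",f([519.2,397.5,224.5]))
```

```text
18.2 [525.16 212.62 312.06] [-180.      0.01 -178.01] 12.089265039521306 [-0.74 -0.21 -3.35]
lens 0.72 [489.7 215. ]
lens 0.16 [ 41.6 180.8]
gauge_collar 0.75 [373.3 235.8]
bore [522.55 288.06 224.76]
collar far rim [217.29 287.04] gauge top [328.75 481.93] housing far corner [319.84 218.72] lens [671.89 319.85]
```

View pics/f.png

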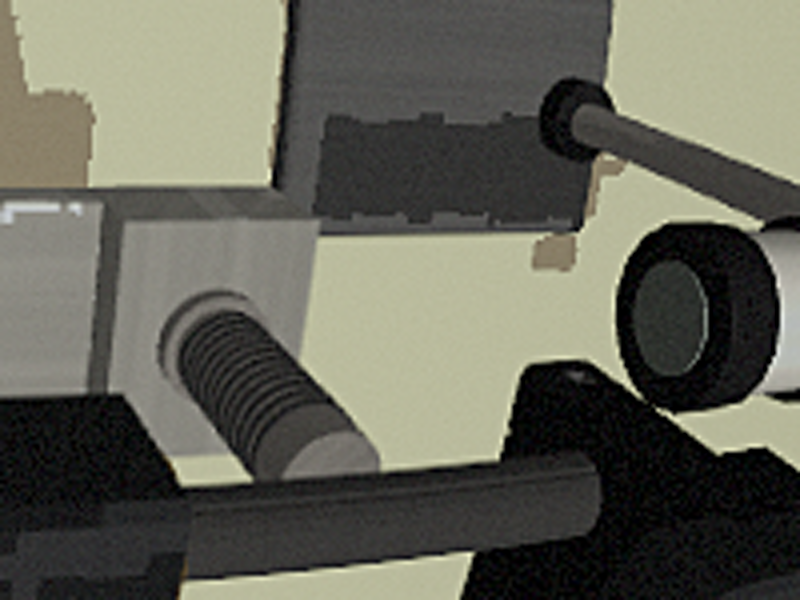

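The last view agrees with the predictions: glass at (671,318) against (672,320), collar flush with its rim at (217,291), and housing corner at (320,219). The bracket is level and still, so I'm handing the job in.

>>> jog_arm --pt "0 0 0 0 0 0 5" --pt "0 0 0 0 0 0 5" --pt "0 0 0 0 0 0 5"

```text
t: 18.68
eef_pos: [525.1, 212.7, 312.0]
tcp_rot: [-3.142, 0.0, -3.107]
ft_force: [-0.4, 0.5, -3.2]
opening: 0.125
grip_force: 30.0
```

```bash
python3 -c "
from cell import env
print(env.state()['eef_pos'],env.state()['qvel']);print(env.job_done())"
```

```text
[525.12997505 212.73053291 312.00140921] [-0.00074165 -0.00158515  0.00136283 -0.00140706 -0.00162853  0.00066815]
the job is handed in; nothing more can be done
None
```

I handed the job in at about 18.7 s: the large gauge is fully home in the bracket, which the arm is holding still and level, squarely facing the lens about 110 mm away with its bore mouth at lens height (lens height measured to within about 3 mm); the hand-in returned no verdict.

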